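Lock the tube racks in the shaker tray with a wedge

ROBOT

A 6-joint arm with a two-finger parallel gripper is mounted at the origin on the work surface. World frame = base frame: x ahead of the robot, y to its left, z up, the work surface at z = 0. Lengths are in mm, angles in rad, forces in N, time in s.
With the tool pointing down it reaches from about 400 to 825 mm from the base axis. Payload 7 kg.
Tool frame: the origin (TCP) lies at the very end of the fingers, on their centre line; the grasp point (between the pads) lies 19 mm behind it; z points along the fingers, y is the line along which they close (so a half turn about z gives the same grasp; the last joint's range is limited). The gripper opens to 88 mm and grips with 3 to 60 N. Pads are 19 mm wide; open, the fingers measure 130 mm over their backs; the gripper's body (78 mm by 193 mm) begins 47 mm behind the grasp point.
Start: joints at [-0.97, 0.359, 0.012, 0, -1.224, -0.288], TCP at [207.687, -642.232, 226.561] pointing down, gripper open.
Joint ranges: [-3.07, 3.07], [-1.43, 2.12], [-1.02, 1.25], [-3.03, 1.67], [-3.05, -0], [-3.03, 3.03]. Speed limits (rad/s): [2.39, 2.39, 3.01, 3.14, 3.14, 3.14].

INTERFACE

Orientations are given as a unit quaternion [x, y, z, w].
In Python, from plant import bot gives the robot as it stands. Calls block until the motion is done:
- bot.move_ptp(position, orientation): joint-space move of the TCP to a pose.
- bot.line_to(position, velocity=150, ori=None): straight line of the TCP; ori=None keeps the orientation; velocity is the mean speed in mm/s.
- bot.move_joints(angles): joint-space move.
- bot.move_gripper(opening, force=None): finger opening in mm; force is the grip in N (None keeps the last); returns when the fingers have stopped.
- bot.pause(seconds).
- bot.solve_ik(position, orientation): joint angles nearest the present ones, or None.
- bot.read_state(): the state.
- bot.camera(name): name is "scene" or "top" or "wrist"; returns the picture (420x560x3 uint8, red, green, blue); there is no depth.
- bot.get_calibration(name): a dict with "fx", "fy", "cx", "cy" (pixels), "view" (4x4, takes a point from world to camera coordinates); the wrist camera has in their place "T_tool_cam" (4x4, takes a point from camera to tool coordinates, whose origin is the TCP and whose axes are the flange's). Camera axes: x right, y up, looking along -z (the intrinsics and any distortion apply to the point x, -y, -z); pixel columns grow to the right and rows downward; lengths in mm; the calibration is good to about 2 mm. A picture is of the moment at which its call begins: read the wrist's pose just before it. get_calibration takes no time and is no camera call.
A pose or a line that the arm cannot do raises bot.Unreachable and nothing moves.
- bot.close_job(): hands the job in; it is judged then, once.
The state is a dict: "t": time; "joint_pos": joint angles; "qvel": joint speeds; "tau": joint torques, N m; "tcp_pos": TCP position; "eef_rot": TCP orientation; "contact_force": force on the tool from outside, world axes, zero at the start; "moment": the same for the moment, N m; "width": finger opening in mm; "finger_force": force on a finger pad.
Only numpy, scipy, OpenCV 4.12 (cv2) and the standard library are available. Lean on these libraries where they do the work, as an engineer would, in place of code of your own. Each camera call takes 0.05 s, during which the arm holds its last target. There are 200 camera calls.

TASK

Make the row of tube racks in the aluminium clamping tray complete and lock it tight: first set the loose rack upright into the tray beside the other two, square in line with them, and push the row up close against the end wall. Then lift the wedge by its two ends out of its grey holder, put it down free on the bench, take it again across its thick end, and drive it thin end first, level on the tray floor, into the last gap between the rack and the slanted stop, firmly, until it jams and the whole row stays squeezed when you let go. Keep all racks upright and leave the other things on the bench where they are.

Things in the scene. Friction and masses are not known exactly. Their poses are not given: they have to be found in the camera images.
- tray: Fixed aluminium tray, floor plate 103 (x) x 192 mm, 14 mm thick, on the bench. Origin on the bench; x points to the back rail, y along the row to the end wall. Floor runs from x -59 (front, open) to +44. End wall: inner face y = +76, 44 high above the floor; back rail: inner face x = +36, 30 high. Racks pushed up tight have centres at y = 53, 7, -39, x near 0 (back rail 6 mm off).
- mouth (a point): Middle of the mouth of the last gap, on the tray floor (tray x -32, y -73, z 14 mm); axes as the tray's. The slanted stop (44 mm high) faces it: its face runs in the tray from (x -32, y -84) to (x +2, y -77.2), so the gap narrows 1 in 5 inwards. With the row tight the gap is 22 mm wide at the mouth; with the racks left as found, some mm apart, the wedge barely enters.
- rack_loose_mid (a point): White rack on the bench, left or right of the tray: block 60 (x) x 46 (y) x 40 mm high with dark holes, and on the middle of its top an upright tab 10 (x) x 30 (y) x 30 mm high to pinch along x; 0.13 to 0.25 kg. Point: on its vertical centre line, 35 mm above its underside (block top 5 mm, tab top 35 mm above the point). Fits either way round.
- rack_middle_mid (a point): Second rack, same shape and point; already in the middle of the tray, a few mm from the first.
- rack_left_mid (a point): First rack, same shape and point; already in the tray, a few mm from the end wall.
- wedge_mid (a point): White wedge, 64 long (x, to the thin end) x 44 mm high (z), 55 to 115 g. Head: last 20 mm at -x, parallel, 24.8 thick (y); then 44 mm of taper to 16 thick. Flat face at y +12.4 (to the rack), slant 1 in 5 at -y (to the stop). Point: mid length, height and head thickness. Driven home its thin end is 29 to 33 mm past the mouth; a push of about 20 N jams it, friction holds it.
- wedge_tip (a point): Middle of the wedge's thin end face, half-way up (x +32, y +4.4 mm from the wedge's centre point).
- wedge_head (a point): Centre of the wedge's parallel head, half-way up (x -22 mm from the wedge's centre point).
- holder_mid (a point): Fixed grey holder on the other side of the tray from the loose rack: two rails 60 long (x), 9 thick, 56 mm high, 30 apart. The wedge stands between them along x, 4 mm above the bench; the rails are 8 mm higher than it, so it can be taken only by its two end faces (64 mm apart), 2 mm beyond the rails. Point: 26 mm above the bench.
- spacer_mid (a point): Bystander, do not use: a plain straight white bar 64 x 25 x 44 mm lying in front of the tray; the point is its centre.
- bottle: Bystander: clear bottle, 56 mm across, 120 mm high; origin under it.
- jar: Bystander: brown jar, 52 mm across, 60 mm high; origin under it.
- beaker: Bystander: glass beaker, 60 mm across, 75 mm high; origin under it.
Not all that is in view belongs to the job. What is shaped like the part that bears wedge_mid but black or turquoise is not meant.

How it is judged:
By the outcome, as a careful person would: the job done as asked, in the order asked, and still so for the second after the job is handed in, with the robot touching nothing.
It also fails if it takes over 72 s, if anything falls off the work surface, if the arm or the gripper's body presses on something with over 40 N, if the wrist force passes 120 N, or if a joint passes its speed limit or range.

## Working session

There is one attempt and no reset: what is moved stays moved. The work goes in short steps, each a Python script; the robot and the scene stay as the last script left them, time stands still between calls to the robot, and variables do not carry over. Pictures are saved under pics/ and viewed, at most 13 in all, crops included, and the job is handed in when it is done.

```bash
ls; mkdir -p pics; python3 - <<'E'
from plant import bot
import cv2,numpy as np
np.set_printoptions(precision=4,suppress=True)
for n in("top","scene"):
    im=bot.camera(n); cv2.imwrite(f"pics/{n}0.png",cv2.resize(im[:,:,::-1],(784,588),interpolation=cv2.INTER_CUBIC)); cv2.imwrite(f"{n}_raw0.png",im[:,:,::-1])
    print(n,bot.get_calibration(n))
print(bot.get_calibration("wrist")); s=bot.read_state(); print(s)
E
```

```text
pics
top {'fx': 435.1710632876595, 'fy': 435.1710632876595, 'cx': 277.1175217729318, 'cy': 203.64534674587324, 'view': array([[   -0.0085,    -1.    ,     0.0002,   -31.5805],
       [    0.9979,    -0.0085,     0.0644,  -521.8166],
       [   -0.0644,     0.0008,     0.9979, -1167.1873],
       [    0.    ,     0.    ,     0.    ,     1.    ]])}
scene {'fx': 417.5988260329192, 'fy': 417.5988260329192, 'cx': 276.9923276362825, 'cy': 211.31256315644734, 'view': array([[    0.7527,     0.6583,     0.0008,  -372.5216],
       [   -0.5609,     0.6407,     0.5244,   300.8455],
       [    0.3447,    -0.3951,     0.8515, -1355.0544],
       [    0.    ,     0.    ,     0.    ,     1.    ]])}
{'fx': 334.4687196086221, 'fy': 334.4687196086221, 'cx': 277.0959538058451, 'cy': 209.62143708930438, 'T_tool_cam': array([[   0.0003,    0.9658,    0.2593,   69.5876],
       [   1.    ,   -0.0004,    0.0006,   -0.7407],
       [   0.0007,    0.2593,   -0.9658, -158.7093],
       [   0.    ,    0.    ,    0.    ,    1.    ]])}
{'t': 0.1, 'joint_pos': array([-0.9699,  0.3593,  0.0112, -0.0003, -1.2241, -0.2881]), 'qvel': array([-0.0003, -0.0007,  0.0041,  0.0009, -0.0001,  0.0026]), 'tau': array([ -0.0013, -58.4163,  29.3749,   7.0154,   0.0102,  -0.0001]), 'tcp_pos': array([ 207.5275, -641.8534,  225.7199]), 'eef_rot': array([-0.1557,  0.9878,  0.0007, -0.0002]), 'contact_force': array([-0.0194,  0.3061, -0.5185]), 'moment': array([ 0.0292, -0.0064, -0.0584]), 'finger_force': 0.0, 'width': 87.29017237709617}
```

View pics/top0.png

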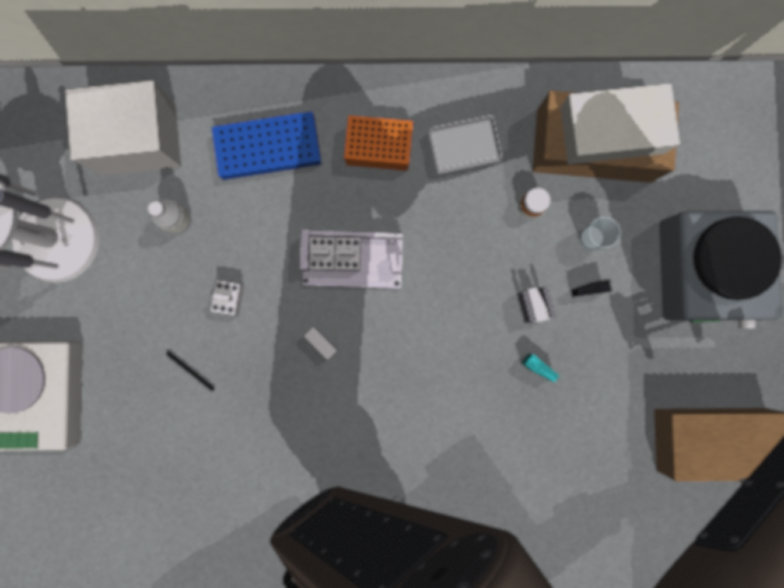

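View pics/scene0.png

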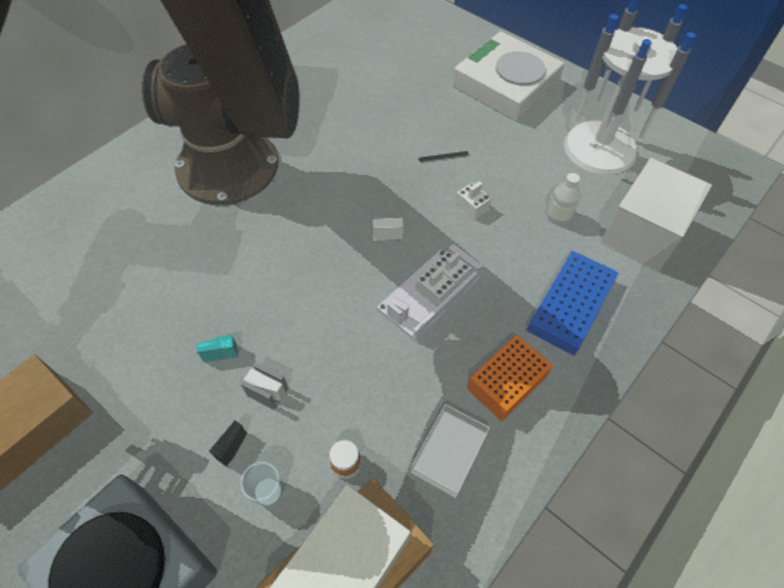

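Both pictures show the tray at top (301–403, 230–288), the loose rack at (225,298), the holder with the white wedge at (536,304), the black lookalike at (591,287), the turquoise one at (541,368) and the spacer at (320,344). The white piece between the grey rails is the wedge that is meant.

```bash
cat > h.py <<'E'
from plant import bot
import cv2,numpy as np
from scipy.spatial.transform import Rotation as R
np.set_printoptions(precision=2,suppress=True)
def cam(name,s=None):
    """world->cv camera (R,t) and K"""
    c=bot.get_calibration(name); K=np.array([[c["fx"],0,c["cx"]],[0,c["fy"],c["cy"]],[0,0,1]])
    if name=="wrist":
        T=np.eye(4);T[:3,:3]=R.from_quat(s["eef_rot"]).as_matrix();T[:3,3]=s["tcp_pos"]
        V=np.linalg.inv(T@c["T_tool_cam"])
    else: V=c["view"]
    return K,np.diag([1,-1,-1,1])@V
def p2w(uv,z,K,V):
    uv=np.atleast_2d(np.array(uv,float)); z=np.broadcast_to(z,len(uv))
    o=-V[:3,:3].T@V[:3,3]; d=np.c_[uv,np.ones(len(uv))]@np.linalg.inv(K).T@V[:3,:3]
    return o+d*((z-o[2])/d[:,2])[:,None]
def w2p(P,K,V):
    q=(np.atleast_2d(P)@V[:3,:3].T+V[:3,3])@K.T; return q[:,:2]/q[:,2:]
def down(yaw):
    """tool down, closing axis (tool y) at world angle yaw"""
    y=np.array([np.cos(yaw),np.sin(yaw),0]);z=np.array([0,0,-1.])
    return R.from_matrix(np.c_[np.cross(y,z),y,z]).as_quat()
def snap(fn,crop=None,k=1.4):
    s=bot.read_state(); im=bot.camera("wrist"); cv2.imwrite(fn.replace("pics/","raw_"),im[:,:,::-1])
    np.savez(fn.replace("pics/","cam_").replace(".png",".npz"),**dict(zip("KV",cam("wrist",s))))
    cv2.imwrite(fn,cv2.resize(im[:,:,::-1],None,fx=k,fy=k,interpolation=cv2.INTER_CUBIC))
E
python3 - <<'E'
from h import *
K,V=cam("top")
for n,uv,z in [("rack",(225,298),40),("tray TL",(301,230),14),("TR",(403,233),14),("BR",(402,288),14),("BL",(302,286),14),("wedge",(536,304),48),("spacer",(320,344),44),("holder",(534,303),56),("bottle",(155,208),120),("jar",(537,200),60)]:
    print(n,p2w(np.array(uv)/1.4,z,K,V))
for yaw in (0,np.pi/2,-np.pi/2,np.pi):
    for p in ([560,150,240],[560,-250,240],[560,0,240]):
        q=bot.solve_ik(p,down(yaw)); print(yaw,p,q)
print(R.from_quat(bot.read_state()["eef_rot"]).as_matrix())
E
```

```text
rack [[498.08 274.25  40.  ]]
tray TL [[631.36 133.45  14.  ]]
TR [[623.74 -66.35  14.  ]]
BR [[515.83 -63.31  14.  ]]
BL [[521.39 131.43  14.  ]]
wedge [[ 481.38 -315.25   48.  ]]
spacer [[409.51  93.19  44.  ]]
holder [[ 483.04 -309.59   56.  ]]
bottle [[656.57 379.45 120.  ]]
jar [[ 677.48 -318.97   60.  ]]
0 [560, 150, 240] [ 0.6   0.19 -0.18  0.   -1.19  2.54]
0 [560, -250, 240] None
0 [560, 0, 240] [ 0.35  0.16 -0.22  0.   -1.18  2.79]
1.5707963267948966 [560, 150, 240] [ 0.6   0.19 -0.18  0.   -1.19 -2.17]
1.5707963267948966 [560, -250, 240] [-0.1   0.25 -0.11  0.   -1.21 -1.47]
1.5707963267948966 [560, 0, 240] [ 0.35  0.16 -0.22  0.   -1.18 -1.92]
-1.5707963267948966 [560, 150, 240] [ 0.6   0.19 -0.18  0.   -1.19  0.97]
-1.5707963267948966 [560, -250, 240] [-0.1   0.25 -0.11  0.   -1.21  1.67]
-1.5707963267948966 [560, 0, 240] [ 0.35  0.16 -0.22  0.   -1.18  1.22]
3.141592653589793 [560, 150, 240] [ 0.6   0.19 -0.18  0.   -1.19 -0.6 ]
3.141592653589793 [560, -250, 240] [-0.1   0.25 -0.11  0.   -1.21  0.1 ]
3.141592653589793 [560, 0, 240] [ 0.35  0.16 -0.22  0.   -1.18 -0.35]
[[-0.95 -0.31 -0.  ]
 [-0.31  0.95  0.  ]
 [ 0.    0.   -1.  ]]
```

```bash
python3 - <<'E'
from h import *
bot.move_ptp([483,-312,200],down(np.pi));print(bot.read_state()["t"]);snap("pics/hold.png")
bot.move_ptp([560,30,220],down(np.pi));print(bot.read_state()["t"]);snap("pics/tray.png")
bot.move_ptp([498,270,200],down(np.pi));print(bot.read_state()["t"]);snap("pics/rack.png")
E
```

```text
1.6833
3.05
4.075
```

View pics/hold.png

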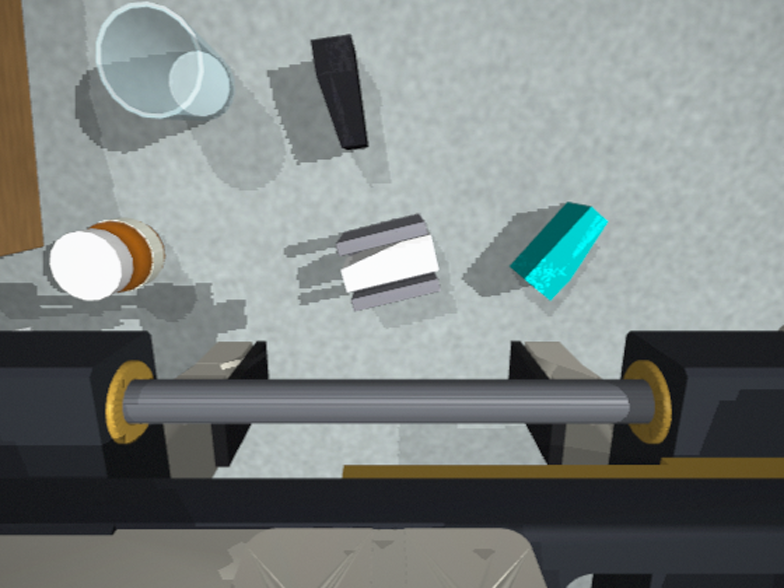

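View pics/tray.png

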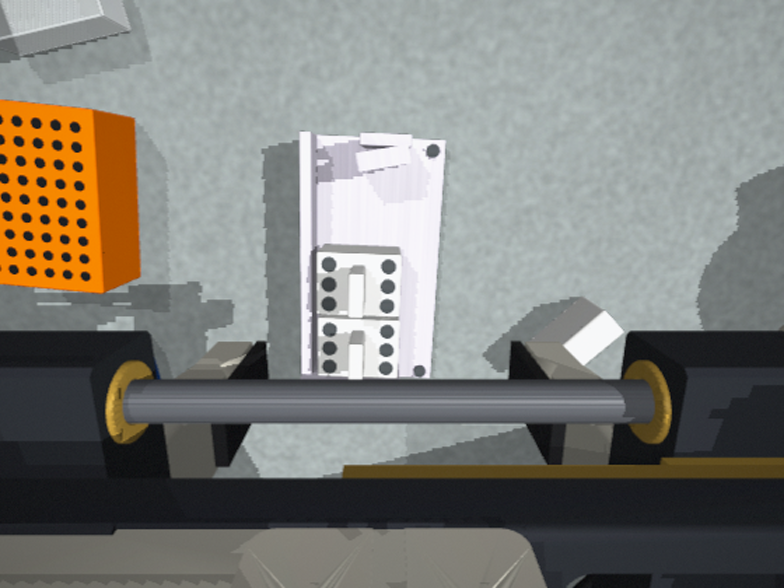

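View pics/rack.png

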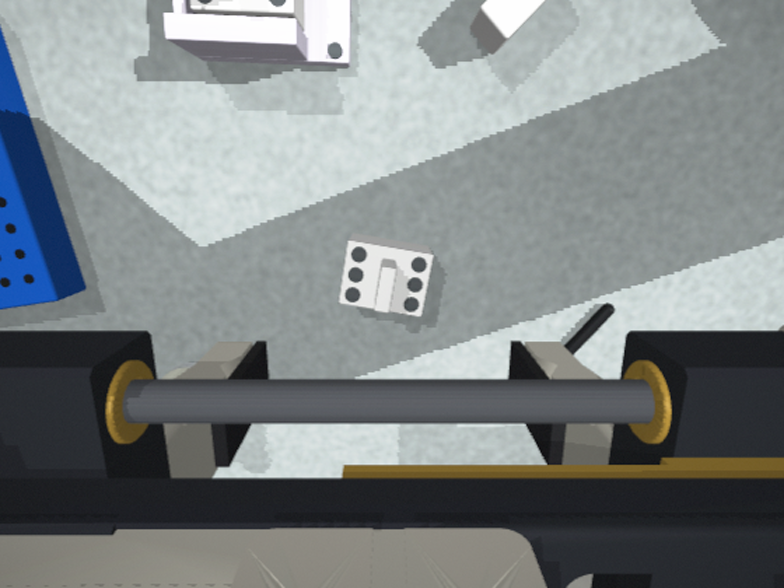

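The pictures show the white wedge between the rails at (390,262) in hold.png, thick end at right (toward -x). In tray.png the tray runs from (300,132) to (445,378) with two racks, and in rack.png the loose rack is at (387,278). I'll make one montage of enlarged crops to confirm the wedge and read corners.

```bash
python3 - <<'E'
import cv2,numpy as np
def c(n,x,y,w,h,k): return cv2.resize(cv2.imread(f"raw_{n}.png")[y:y+h,x:x+w],None,fx=k,fy=k,interpolation=cv2.INTER_CUBIC)
m=np.zeros((600,800,3),np.uint8)
a=c("hold",235,145,90,85,4.5)[:, :400]; m[:a.shape[0],:a.shape[1]]=a
b=c("rack",235,165,80,65,3); m[395:590,:240]=b
d=c("tray",205,85,120,190,3); m[:570,420:780]=d
cv2.imwrite("pics/mont.png",m)
E
```

```text
(no output)
```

View pics/mont.png

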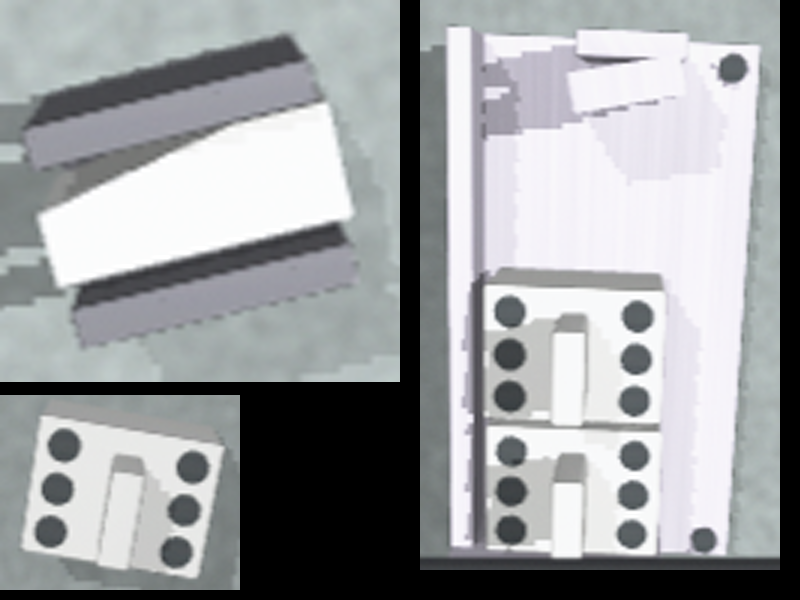

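The montage confirms a white tapered wedge with its head at right (327,103)–(354,215) and its kink on the -y side at (235,122). The flat face is at +y, which matches the description. Next I compute poses from these corners.

```bash
python3 - <<'E'
from h import *
L=lambda n:(lambda d:(d["K"],d["V"]))(np.load(f"cam_{n}.npz"))
hp=lambda a:(np.array(a,float)/4.5)+[235,145]
rp=lambda a:((np.array(a,float)-[0,395])/3)+[235,165]
tp=lambda a:((np.array(a,float)-[420,0])/3)+[205,85]
ang=lambda a,b:np.degrees(np.arctan2(*(b-a)[[1,0]]))
w=p2w(hp([(38,212),(62,288),(354,215),(327,103)]),48,*L("hold"));print("wedge top thin-,thin+,head+,head-\n",w[:,:2], "len",np.linalg.norm(w[1]-w[2]),"thk",np.linalg.norm(w[3]-w[2]),np.linalg.norm(w[1]-w[0]),"ang",ang(w[2],w[1]))
r=p2w(hp([(25,130),(305,62),(75,307),(355,247),(320,95),(35,168)]),56,*L("hold"));print("rails\n",r[:,:2],ang(r[1],r[0]),ang(r[3],r[2]))
k=p2w(rp([(42,415),(220,442),(198,577),(22,548)]),40,*L("rack"));print("rack\n",k[:,:2],k[:,:2].mean(0),np.linalg.norm(k-np.roll(k,-1,0),axis=1),ang(k[1],k[0]),ang(k[2],k[3]),ang(k[1],k[2]))
t=p2w(rp([(110,470),(145,473),(130,568),(98,565)]),70,*L("rack"));print("tab",t[:,:2].mean(0),np.linalg.norm(t-np.roll(t,-1,0),axis=1))
T=L("tray")
m=p2w(tp([(485,283),(665,290),(663,425),(485,418)]),54,*T);print("mid\n",m[:,:2],m[:,:2].mean(0),np.linalg.norm(m-np.roll(m,-1,0),axis=1),ang(m[1],m[0]),ang(m[2],m[3]),ang(m[0],m[3]),ang(m[1],m[2]))
f=p2w(tp([(485,430),(660,430),(657,555)]),54,*T);print("first\n",f[:,:2],ang(f[1],f[0]))
tb=p2w(tp([(554,332),(584,332),(582,423),(554,423), (554,480),(582,480),(581,556),(554,556)]),84,*T);print("tabs\n",tb[:,:2])
e=p2w(tp([(760,45),(727,552)]),14,*T);print("front edge",e[:,:2],ang(e[0],e[1]))
s=p2w(tp([(573,115),(687,95)]),58,*T);print("stop face",s[:,:2],np.linalg.norm(s[0]-s[1]),ang(s[1],s[0]))
b=p2w(tp([(448,28),(471,28),(452,548),(475,300)]),44,*T);print("rail",b[:,:2],ang(b[0],b[2]))
E
```

```text
wedge top thin-,thin+,head+,head-
 [[ 514.95 -317.1 ]
 [ 510.27 -300.52]
 [ 448.33 -316.37]
 [ 454.55 -340.04]] len 63.93996302783343 thk 24.46886769820657 17.225337663569267 ang 14.354996621616495
rails
 [[ 516.29 -335.74]
 [ 459.86 -349.36]
 [ 506.95 -298.53]
 [ 448.83 -311.33]
 [ 456.72 -342.75]
 [ 514.48 -327.95]] 13.57208818071542 12.420380275218953
rack
 [[525.58 246.45]
 [468.55 255.17]
 [474.79 300.67]
 [533.16 290.62]] [500.52 273.23] [57.69 45.93 59.22 44.82] -8.698982049169139 -9.773722166608731 82.19061004605558
tab [500.33 273.2 ] [10.31 29.5   9.67 29.36]
mid
 [[609.66  14.85]
 [550.79  17.2 ]
 [551.15  63.61]
 [611.49  61.09]] [580.78  39.19] [58.92 46.41 60.39 46.27] -2.2854308356486115 -2.391757992262487 87.73634603606924 89.55128887069121
first
 [[611.66  65.36]
 [552.16  65.39]
 [552.96 111.61]] -0.02913485718694799
tabs
 [[584.93  24.58]
 [575.91  24.58]
 [576.93  53.27]
 [585.55  53.27]
 [585.96  71.97]
 [577.2   71.97]
 [577.9   97.83]
 [586.52  97.83]]
front edge [[517.38 -61.38]
 [524.45 129.16]] 87.87306437799333
stop face [[579.75 -38.36]
 [544.55 -44.3 ]] 35.69786689089139 9.581630253824361
rail [[619.67 -64.89]
 [612.4  -64.88]
 [626.97 113.53]
 [614.81  22.39]] 87.65585556205173
```

```bash
cat >> h.py <<'E'
O=np.array([580.2,38.6]); TH=np.radians(-2.2)
def tw(x,y,z): c,s=np.cos(TH),np.sin(TH); return np.array([O[0]+c*x-s*y,O[1]+s*x+c*y,z])
def wt(p): c,s=np.cos(TH),np.sin(TH); d=np.asarray(p)[:2]-O; return np.array([c*d[0]+s*d[1],-s*d[0]+c*d[1],p[2]])
def ft(s):
    f=s["contact_force"]; c,k=np.cos(TH),np.sin(TH); return np.array([c*f[0]+k*f[1],-k*f[0]+c*f[1],f[2]])
def rep(n=""):
    s=bot.read_state(); print(n,"t%.1f"%s["t"],"tray",wt(s["tcp_pos"]),"F",ft(s),"w%.1f ff%.1f"%(s["width"],s["finger_force"])); return s
E
python3 - <<'E'
from h import *
q=down(np.radians(171)); 
bot.move_ptp([500.4,273.2,110],q); bot.line_to([500.4,273.2,45],150); rep("down")
bot.move_gripper(5,35); rep("grip")
bot.line_to([500.4,273.2,150],200); rep("lift")
q=down(np.pi+TH)
bot.move_ptp(tw(0,-48.5,150),q); s=rep("over"); snap("pics/over.png")
E
```

```text
down t5.2 tray [-87.74 232.15  46.61] F [0.07 0.4  0.62] w87.8 ff0.0
grip t6.4 tray [-88.77 231.35  44.98] F [-0.06  0.03 -0.47] w9.4 ff35.0
lift t7.0 tray [-89.52 230.86 148.92] F [ 0.15  0.11 -1.31] w9.8 ff35.0
over t8.2 tray [ -0.16 -47.85 149.47] F [ 0.43  0.23 -1.76] w9.5 ff35.0
```

View pics/over.png

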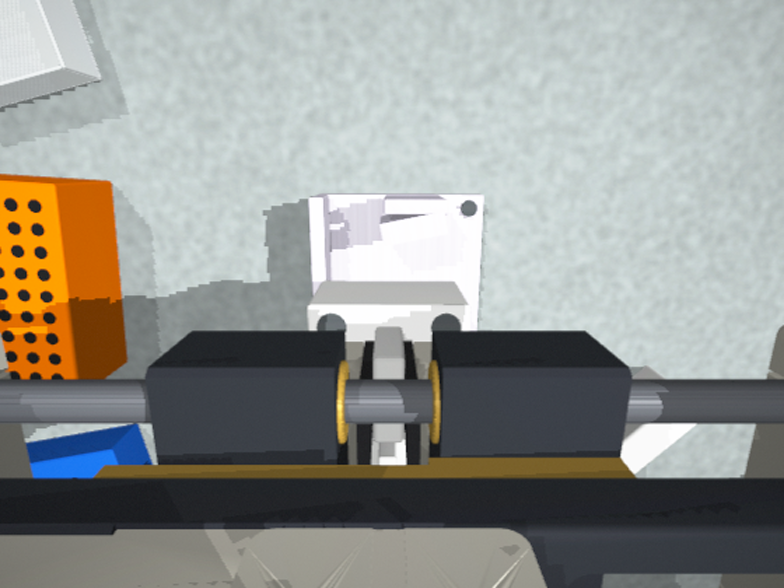

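The rack is held upright and square over the tray, with its -y top edge at row ~305 and its bottom edge at row ~282. I check its y in the grip and then lower it.

```bash
python3 - <<'E'
from h import *
d=np.load("cam_over.npz");K,V=d["K"],d["V"]
for uv,z in [((318,282),104.5),((462,282),104.5),((309,305),144.5),((467,305),144.5)]: print(wt(p2w(np.array(uv)/1.4,z,K,V)[0]))
p=p2w(np.array([(380,240),(445,222)])/1.4,58,K,V); print([wt(a) for a in p])
bot.line_to(tw(0,-48.5,75),150); rep()
bot.line_to(tw(0,-48.5,62),60); s=rep(); f0=ft(s)
z=62
while z>54:
    z-=1; bot.line_to(tw(0,-48.5,z),40); s=rep(z)
    if (ft(s)-f0)[2]>3 : break
E
```

```text
[ 31.4  -68.91 104.5 ]
[-33.02 -68.93 104.5 ]
[ 28.87 -69.95 144.5 ]
[-28.68 -69.97 144.5 ]
[array([  4.37, -80.87,  58.  ]), array([-30.21, -90.49,  58.  ])]
 t8.9 tray [  0.55 -47.91  75.55] F [ 0.29  0.53 -1.42] w9.5 ff35.0
 t9.2 tray [ -0.21 -48.59  61.82] F [ 0.29  0.78 -1.97] w9.6 ff35.0
61 t9.5 tray [  0.12 -48.51  61.14] F [ 0.03  0.38 -2.1 ] w9.5 ff35.0
60 t9.7 tray [ -0.05 -48.53  59.97] F [ 1.06  0.47 -1.84] w9.7 ff35.0
59 t10.0 tray [  0.02 -48.48  59.  ] F [ 0.47  0.28 -1.61] w9.5 ff35.0
58 t10.2 tray [  0.07 -48.47  58.94] F [-3.5   0.19  7.58] w9.5 ff35.0
```

```bash
python3 - <<'E'
from h import *
bot.line_to(tw(0,-48.5,59),40); rep("z")
y=-48.5
while y<-33:
    y+=1.5; bot.line_to(tw(0,y,59),40); s=rep(y)
    if ft(s)[1]<-12: break
y0=wt(s["tcp_pos"])[1]
E
```

```text
z t10.5 tray [  0.   -48.46  58.95] F [0.52 0.05 0.18] w9.4 ff35.0
-47.0 t10.7 tray [  0.08 -46.91  58.97] F [-0.56  0.07 -0.86] w9.5 ff35.0
-45.5 t11.0 tray [  0.05 -45.38  58.98] F [-0.04 -0.27  0.23] w9.4 ff35.0
-44.0 t11.2 tray [ -0.04 -43.9   58.97] F [-0.05  0.39 -0.  ] w9.7 ff35.0
-42.5 t11.5 tray [ -0.09 -42.51  58.97] F [ 0.   -1.19 -0.02] w9.5 ff35.0
-41.0 t11.7 tray [ -0.07 -40.95  58.99] F [-0.38 -0.65 -0.08] w9.8 ff35.0
-39.5 t12.0 tray [ -0.   -40.08  59.02] F [ 1.11 -5.77 -0.76] w9.9 ff35.0
-38.0 t12.2 tray [ -0.06 -39.89  59.12] F [  2.74 -11.55  -0.39] w10.1 ff35.0
-36.5 t12.5 tray [ -0.11 -39.41  59.33] F [  2.62 -16.64   1.24] w9.7 ff35.0
```

```bash
python3 - <<'E'
from h import *
bot.line_to(tw(0,-39.6,59),60); rep("relax")
bot.move_gripper(32); rep("open")
bot.line_to(tw(0,-39.6,150),200)
bot.move_gripper(88)
bot.move_ptp(tw(-10,0,250),down(np.pi+TH)); rep("look")
# view tray from +y-ward offset so camera sits above the row
bot.move_ptp(tw(0,55,200),down(np.pi+TH)); rep(); snap("pics/row.png")
E
```

```text
relax t12.7 tray [  0.16 -39.66  59.16] F [ 0.97 -3.91 -0.03] w9.9 ff35.0
open t13.3 tray [  0.01 -39.49  59.  ] F [ 0.27 -0.27 -0.46] w31.6 ff0.0
look t15.5 tray [ -9.84   0.64 251.27] F [-1.4   0.13 -0.31] w87.6 ff0.0
 t15.9 tray [ -0.95  54.95 197.53] F [ 0.27 -0.62  0.11] w87.7 ff0.0
```

View pics/row.png

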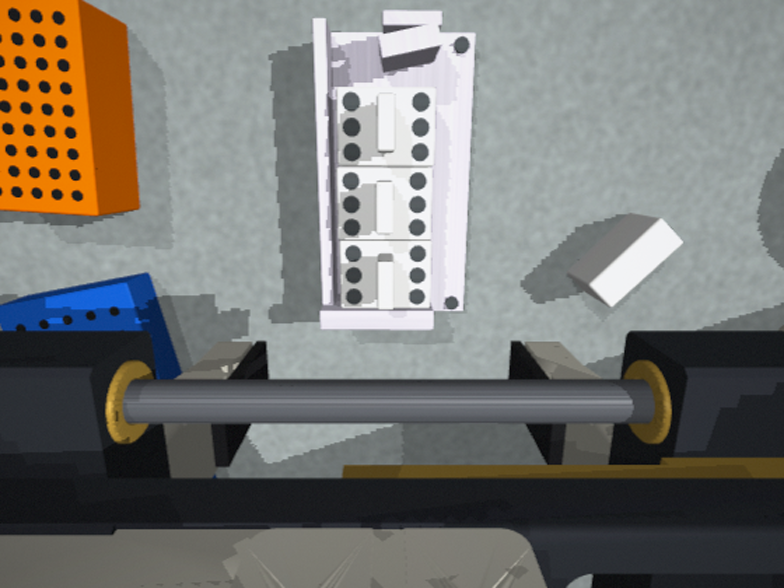

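The row is tight, square and upright, with the rack block edge at row ~88 and the wall top at rows 311–328. Next, lift the wedge and set it down on the bench at (470,-170).

```bash
python3 - <<'E'
from h import *
d=np.load("cam_row.npz");K,V=d["K"],d["V"]
print("rack face",[wt(a) for a in p2w(np.array([(338,88),(436,87)])/1.4,54,K,V)], "wall",[wt(a) for a in p2w(np.array([(321,311),(433,310)])/1.4,58,K,V)])
a=np.radians(13.9); c=np.array([482.4,-320.4]); q=down(np.pi+a)
bot.move_ptp([c[0],c[1],140],q); rep()
bot.line_to([c[0],c[1],75],150); s=rep("near"); print(s["tcp_pos"])
bot.line_to([c[0],c[1],13],60); s=rep("down"); print(s["tcp_pos"])
bot.move_gripper(55,25); s=rep("grip"); print(s["tcp_pos"])
bot.line_to([c[0],c[1],35],50); rep("lift")
bot.line_to([c[0],c[1],120],150); s=rep("up"); print(s["tcp_pos"])
E
```

```text
rack face [array([ 28.8 , -61.94,  54.  ]), array([-29.83, -62.59,  54.  ])] wall [array([43.34, 76.25, 58.  ]), array([-31.2 ,  75.56,  58.  ])]
 t17.6 tray [ -83.38 -362.12  140.41] F [ 0.23  1.23 -0.03] w87.3 ff0.0
near t18.1 tray [ -83.29 -362.31   75.44] F [ 0.19 -0.03 -0.76] w87.3 ff0.0
[ 483.06 -320.25   75.44]
down t19.3 tray [ -83.6  -362.59   13.38] F [-0.34 -0.38 -0.19] w87.6 ff0.0
[ 482.74 -320.51   13.38]
grip t19.8 tray [ -83.85 -362.5    13.18] F [-0.86  0.55  1.52] w63.4 ff25.0
[ 482.49 -320.42   13.18]
lift t20.4 tray [ -83.92 -362.46   35.23] F [ 0.22 -0.49 -1.75] w63.7 ff25.0
up t21.1 tray [ -84.6 -362.2  119.1] F [-0.78 -0.17 -1.26] w64.0 ff25.0
[ 481.76 -320.08  119.1 ]
```

```bash
python3 - <<'E'
from h import *
P=np.array([470.,-170.]); q=down(np.pi+TH)
bot.move_ptp([*P,100],q); bot.line_to([*P,14],120); s=rep("low"); f0=ft(s)[2]
z=13
while z>7:
    z-=1; bot.line_to([*P,z],30); s=rep(z)
    if ft(s)[2]-f0>2: break
bot.line_to([*P,s["tcp_pos"][2]],30)
bot.move_gripper(88); s=rep("open"); print(s["tcp_pos"])
bot.line_to([*P,120],150)
h=P-22*np.array([np.cos(TH),np.sin(TH)])
bot.move_ptp([*h,150],down(np.pi/2+TH)); s=rep("over head"); print(s["tcp_pos"]); snap("pics/head.png")
E
```

```text
low t22.7 tray [-101.65 -213.02   14.4 ] F [-0.13 -0.4  -0.03] w63.6 ff25.0
12 t22.9 tray [-101.8  -212.65   12.5 ] F [ 0.05  0.6  -1.4 ] w63.6 ff25.0
11 t23.2 tray [-102.06 -212.62   11.12] F [ 0.25  0.59 -1.87] w64.0 ff25.0
10 t23.4 tray [-102.19 -212.68    9.92] F [ 0.55  0.95 -0.66] w63.9 ff25.0
9 t23.7 tray [-101.94 -212.69    9.16] F [0.13 0.22 2.08] w64.1 ff25.0
open t24.6 tray [-102.11 -212.68    9.17] F [0.08 0.4  0.22] w87.2 ff0.0
[ 470.   -170.      9.17]
over head t26.9 tray [-124.26 -212.67  149.56] F [-0.3   0.42  0.21] w87.7 ff0.0
[ 447.87 -169.14  149.56]
```

View pics/head.png

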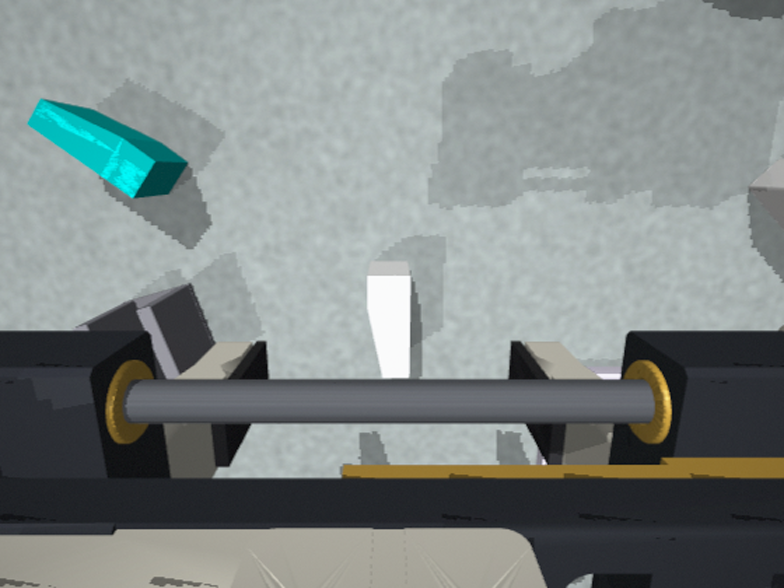

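The wedge stands free and square, with its head's rear top edge at (367–411, 275). I correct for the edge position, grip the head and go to the mouth.

```bash
python3 - <<'E'
from h import *
d=np.load("cam_head.npz");K,V=d["K"],d["V"]
e=p2w(np.array([(367,275),(411,275),(411,378)])/1.4,44,K,V); t=[wt(a) for a in e]; print(t)
hx=(t[0][0]+t[1][0])/2+9; hy=(t[0][1]+t[1][1])/2
exp=wt([470,-170,0])+[-22,0,0]; print("head centre",hx-(-1)*1,hy,"expected",exp)
hx=(hx+exp[0]-1)/2; hy=(hy+exp[1])/2   # grasp ~1 mm behind the head centre
off=hx-exp[0]
q=down(np.pi/2+TH); g=lambda z:tw(hx,hy,z)
bot.line_to(g(70),150); bot.line_to(g(9),80); rep("down")
bot.move_gripper(18,60); rep("grip")
bot.line_to(g(90),150); rep("up")
bot.move_ptp(tw(-32-20-54-1,-76,90),q); rep("pre")
bot.line_to(tw(-107,-76,40),120); rep("low")
np.save("hx.npy",[hx,hy])
E
```

```text
[array([-133.71, -225.62,   44.  ]), array([-133.75, -200.18,   44.  ]), array([ -68.96, -199.26,   44.  ])]
head centre -123.73134607608685 -212.9021184609117 expected [-124.11 -212.68    0.  ]
down t28.5 tray [-124.56 -212.79    9.39] F [-0.36 -0.57  0.63] w87.8 ff0.0
grip t29.5 tray [-124.97 -212.81    8.98] F [-0.75  0.53 -0.55] w24.3 ff60.0
up t30.2 tray [-125.48 -212.7    89.41] F [ 0.01 -0.65 -1.49] w24.4 ff60.0
pre t30.8 tray [-107.73  -75.5    88.9 ] F [ 0.49 -0.91 -0.86] w24.5 ff60.0
low t31.4 tray [-106.95  -76.67   40.03] F [ 1.02  0.7  -0.27] w24.9 ff60.0
```

```bash
python3 - <<'E'
from h import *
bot.line_to(tw(-107,-76,24.5),60); rep("a")
x=-107
for x in (-95,-87,-81):
    bot.line_to(tw(x,-76,24.5),60); s=rep(x)
    if abs(ft(s)[0])>6: break
z=24.5; f0=ft(s)[2]
while z>21.5 and abs(ft(s)[0])<6:
    z-=.5; bot.line_to(tw(x,-76,z),30); s=rep("z%.1f"%z)
    if ft(s)[2]-f0>2.5: break
E
```

```text
a t31.8 tray [-107.26  -76.09   24.25] F [-0.07 -1.06 -1.39] w24.5 ff60.0
-95 t32.1 tray [-94.41 -75.9   24.56] F [-1.3  -0.53 -1.38] w24.6 ff60.0
-87 t32.4 tray [-86.58 -75.96  24.48] F [ 0.91 -0.78 -1.08] w24.4 ff60.0
-81 t32.7 tray [-80.63 -75.96  24.47] F [-0.06  0.25 -0.11] w24.3 ff60.0
z24.0 t32.9 tray [-81.17 -76.02  23.96] F [ 0.22  0.38 -0.6 ] w24.5 ff60.0
z23.5 t33.2 tray [-81.06 -76.    23.5 ] F [ 0.28 -0.04 -0.73] w24.4 ff60.0
z23.0 t33.4 tray [-80.99 -76.    23.  ] F [ 0.1  -0.56 -0.87] w24.7 ff60.0
z22.5 t33.7 tray [-80.98 -76.    22.94] F [-1.67  0.57  6.06] w24.3 ff60.0
```

```bash
python3 - <<'E'
from h import *
z=22.9;x=-81;y=-76
bot.line_to(tw(x,y,z),30)
while y<-73:
    y+=.5; bot.line_to(tw(x,y,z),30); s=rep("y%.1f"%y)
    if ft(s)[1]<-2.5: break
y-=.3
while x<-48:
    x+=3 if x<-63 else 1.5
    bot.line_to(tw(x,y,z),40); s=rep("x%.1f"%x); f=ft(s)
    if f[0]<-32 or np.linalg.norm(f)>60: break
E
```

```text
y-75.5 t34.2 tray [-80.86 -75.48  22.97] F [ 0.4  -0.68  1.57] w24.4 ff60.0
y-75.0 t34.4 tray [-80.86 -74.98  22.95] F [ 0.32 -2.03  1.66] w24.1 ff60.0
y-74.5 t34.7 tray [-80.89 -74.49  22.96] F [-0.73 -1.58  1.72] w24.3 ff60.0
y-74.0 t34.9 tray [-80.98 -74.12  22.94] F [ 0.38 -3.27  2.53] w24.5 ff60.0
x-78.0 t35.2 tray [-77.9  -74.26  22.95] F [-0.58 -1.33  3.76] w24.2 ff60.0
x-75.0 t35.4 tray [-74.92 -74.23  22.95] F [-0.21 -1.36  4.28] w24.6 ff60.0
x-72.0 t35.7 tray [-71.9  -74.23  22.97] F [-0.92 -0.79  4.47] w24.8 ff60.0
x-69.0 t35.9 tray [-68.93 -74.26  22.96] F [-1.94 -0.06  5.51] w24.6 ff60.0
x-66.0 t36.2 tray [-65.92 -74.24  22.97] F [-1.3  -1.45  5.52] w24.5 ff60.0
x-63.0 t36.4 tray [-62.95 -74.31  22.96] F [-0.84  0.34  5.79] w24.7 ff60.0
x-61.5 t36.7 tray [-61.7  -74.31  22.97] F [-2.32 -0.44  6.97] w24.4 ff60.0
x-60.0 t36.9 tray [-60.23 -74.3   22.96] F [-2.91 -0.5   6.07] w24.5 ff60.0
x-58.5 t37.2 tray [-58.75 -74.3   22.97] F [-2.16 -0.12  6.02] w24.4 ff60.0
x-57.0 t37.4 tray [-57.23 -74.32  22.97] F [-2.95 -0.72  5.68] w24.7 ff60.0
x-55.5 t37.7 tray [-57.06 -74.33  22.97] F [-7.73  2.21 10.82] w24.5 ff60.0
x-54.0 t37.9 tray [-56.99 -74.34  22.98] F [-13.7    5.06  18.56] w23.8 ff60.0
x-52.5 t38.2 tray [-56.93 -74.37  22.96] F [-19.58   8.33  24.01] w24.6 ff60.0
x-51.0 t38.4 tray [-56.82 -74.39  22.86] F [-25.26  10.93  27.95] w24.3 ff60.0
x-49.5 t38.7 tray [-56.64 -74.4   22.75] F [-27.97  12.89  32.31] w24.3 ff60.0
x-48.0 t38.9 tray [-56.4  -74.41  22.6 ] F [-32.72  15.37  35.9 ] w24.7 ff60.0
```

```bash
python3 - <<'E'
from h import *
bot.line_to(tw(-55.5,-74.2,23),40); rep("relax")
bot.move_gripper(50); rep("open")
bot.line_to(tw(-56,-74.2,24),40)
bot.line_to(tw(-56,-74.2,130),150); rep("up")
bot.move_ptp(tw(-10,30,220),down(np.pi+TH)); bot.pause(.3); rep(); snap("pics/end.png")
d=np.load("cam_end.npz")
im=cv2.imread("raw_end.png"); c=w2p(np.array([tw(-10,-20,50)]),d["K"],d["V"])[0].astype(int); print(c)
x,y=max(c[0]-90,0),max(c[1]-90,0); cv2.imwrite("pics/end2.png",cv2.resize(im[y:y+190,x:x+200],None,fx=3,fy=3,interpolation=cv2.INTER_CUBIC)); print(x,y)
E
```

```text
relax t39.3 tray [-56.47 -74.27  22.61] F [-6.54  1.64  4.09] w24.4 ff60.0
open t39.9 tray [-55.42 -74.18  23.01] F [-0.03  0.92  0.42] w50.1 ff0.0
up t41.0 tray [-56.61 -74.3  129.23] F [-0.45  0.59 -1.17] w50.1 ff0.0
 t42.6 tray [-10.07  29.77 219.88] F [-0.56 -0.06  0.08] w50.2 ff0.0
[277 142]
187 52
```

View pics/end2.png

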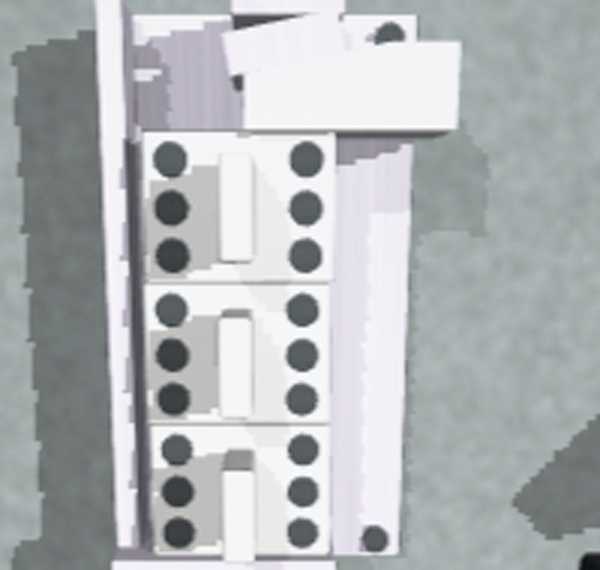

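The wedge sits in the gap against the rack, and the row is closed up. I give one check push from behind with closed fingers to prove the jam.

```bash
python3 - <<'E'
from h import *
d=np.load("cam_end.npz");K,V=d["K"],d["V"]
print("tip,rear (top face)",[wt(a) for a in p2w(np.array([(243,105),(460,42),(457,130)])/3+[187,52],58,K,V)])
q=down(np.pi/2+TH)
bot.move_ptp(tw(-98,-74,110),q); bot.move_gripper(0,20)
bot.line_to(tw(-98,-74,28),120); rep("behind")
x=-84;bot.line_to(tw(x,-74,28),60); s=rep()
while x<-62 and ft(s)[0]>-24:
    x+=1.5; bot.line_to(tw(x,-74,28),40); s=rep("x%.1f"%x)
bot.line_to(tw(-90,-74,28),60); bot.line_to(tw(-98,-74,130),150); rep("clear")
bot.move_ptp(tw(-10,30,220),down(np.pi+TH)); snap("pics/end3.png")
d=np.load("cam_end3.npz"); im=cv2.imread("raw_end3.png"); cv2.imwrite("pics/end4.png",cv2.resize(im[52:242,187:387],None,fx=3,fy=3,interpolation=cv2.INTER_CUBIC)); rep()
E
```

```text
tip,rear (top face) [array([ -1.56, -69.41,  58.  ]), array([-66.06, -87.01,  58.  ]), array([-66.36, -62.25,  58.  ])]
behind t45.8 tray [-97.58 -73.9   28.4 ] F [0.47 0.23 0.73] w0.3 ff0.0
 t46.2 tray [-83.43 -73.94  28.21] F [-0.58  0.01 -0.32] w0.4 ff0.0
x-82.5 t46.4 tray [-82.59 -74.03  28.  ] F [0.05 0.1  0.02] w0.1 ff0.0
x-81.0 t46.7 tray [-80.94 -73.97  28.01] F [-0.29  0.68  0.54] w0.6 ff0.0
x-79.5 t46.9 tray [-79.39 -73.97  28.  ] F [-0.49  0.53  0.2 ] w0.5 ff0.0
x-78.0 t47.2 tray [-77.92 -74.    27.99] F [0.27 0.19 0.9 ] w0.8 ff0.0
x-76.5 t47.4 tray [-76.91 -74.11  27.85] F [-1.62  0.62  0.76] w0.4 ff0.8
x-75.0 t47.7 tray [-76.9  -74.41  27.51] F [-5.59  1.12  3.45] w0.5 ff3.1
x-73.5 t47.9 tray [-76.92 -74.7   27.17] F [-11.29   1.77   5.96] w0.4 ff5.1
x-72.0 t48.2 tray [-76.92 -74.98  26.85] F [-14.16   3.1    7.3 ] w0.9 ff7.1
x-70.5 t48.4 tray [-76.92 -75.25  26.53] F [-19.11   4.55   9.35] w0.3 ff9.1
x-69.0 t48.7 tray [-76.96 -75.56  26.21] F [-22.63   5.21  11.78] w0.7 ff11.2
x-67.5 t48.9 tray [-76.97 -75.81  25.9 ] F [-25.25   7.35  13.99] w0.4 ff13.2
clear t50.3 tray [-98.4  -74.09 129.29] F [ 0.4  -0.16 -0.74] w0.2 ff0.0
 t51.6 tray [-10.44  29.64 219.25] F [-0.69  0.77 -0.04] w0.4 ff0.0
```

View pics/end4.png

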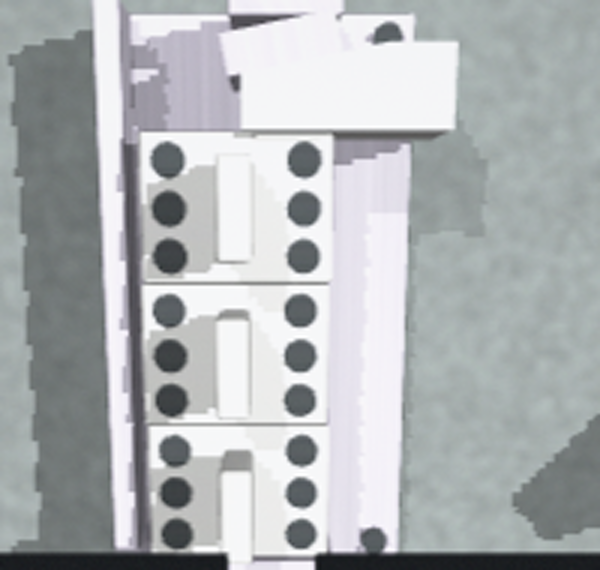

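The wedge did not move under 25 N. Its tip is about 30.5 mm past the mouth, the row is tight and upright, and the arm is clear, so I hand in.

```bash
python3 -c "
from plant import bot
print(bot.close_job())"
```

```text
the job is handed in; nothing more can be done
None
```

The job is handed in at about 52 s: the three racks stand upright, square and tight against the end wall, and the wedge is jammed thin end about 30 mm past the mouth, unmoved by a 25 N check push.

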